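# Lay out two bolts and hold the hinge leaf to the cabinet frame

### The job

First count two of the four bolts, no more, into the shallow parts tray. Then pick up the loose hinge leaf and hold it level and in line with the hinge on the cabinet-frame block, its knuckle centred in the gap between the two fixed knuckles, so that all three holes line up and a colleague can push the pin straight through. Finish while holding it there still, carried by the gripper alone and not touching the block's hinge; leave the motor, the switch box and the bent pin where they are.

Things in the scene. Friction and masses are not known exactly. Their poses are not given: they have to be found in the camera images.
- jamb: fixed cabinet-frame block with the fixed hinge leaf on top, facing the robot within 0.35 rad. Origin on the table below the middle of its knuckle gap; z up, y along the pin axis; the loose leaf belongs on its -x side, where there is only air. Aluminium block 80 mm high, x = 16 to 76, 90 mm wide, foot to x = 116 mm, 120 mm wide; leaf on top 8 mm thick, x = 14 to 70 mm; bolt heads to 92 mm height
- jamb_bore (a point): point on the fixed pin axis in the middle of the knuckle gap, 91 mm above the table; axes as the jamb's. The loose knuckle's centre belongs here. The two fixed knuckles are tubes along y, 22 mm outside, 12 mm hole, each 18 mm long, at y = 13 to 31 and -13 to -31 mm from here: a free gap of 26 mm, open above, below and to -x
- leaf: loose steel hinge leaf, about 0.2 kg, flat on the stand, underside at 20 mm height. Plate 70 (x) x 48 (y) x 8 mm with two screw holes, gripped across the 48 mm; one knuckle at its +x end on a 20 mm wide tab. Origin at the centre of the plate's underside, z up; centre of mass about 8 mm towards the knuckle. In place its x and y axes point as the jamb's do, and its underside is 80 mm above the table
- leaf_bore (a point): centre of the loose knuckle's hole, at x = 49, y = 0, z = 11 mm in the leaf's frame; axes as the leaf's. The knuckle is a tube along y, 20 mm long, 22 mm outside, 12 mm hole; its underside is level with the plate's
- stand: black plastic block, fixed, 60 (x) x 30 (y) x 20 mm high, on which the leaf lies (narrower than the leaf, so that fingers pass on both sides). Origin at the centre of its underside
- tray: shallow grey open parts tray, fixed, empty at the start, 120 (x) x 100 (y) x 18 mm high, walls and floor 4 mm thick. Origin at the centre of its underside, z up
- bolt1: socket-head bolt, dark steel, 45 g, all four alike, starts standing on its head on the rubber mat, the plain shank pointing up: head 18 mm diameter x 12 mm high, above it the shank 12 mm diameter x 25 mm high, 37 mm in all. Origin at the centre of the head's flat underside, z up along the shank. Neighbours stand about 74 mm apart in a square
- bolt2: socket-head bolt, dark steel, 45 g, all four alike, starts standing on its head on the rubber mat, the plain shank pointing up: head 18 mm diameter x 12 mm high, above it the shank 12 mm diameter x 25 mm high, 37 mm in all. Origin at the centre of the head's flat underside, z up along the shank. Neighbours stand about 74 mm apart in a square
- bolt3: socket-head bolt, dark steel, 45 g, all four alike, starts standing on its head on the rubber mat, the plain shank pointing up: head 18 mm diameter x 12 mm high, above it the shank 12 mm diameter x 25 mm high, 37 mm in all. Origin at the centre of the head's flat underside, z up along the shank. Neighbours stand about 74 mm apart in a square
- bolt4: socket-head bolt, dark steel, 45 g, all four alike, starts standing on its head on the rubber mat, the plain shank pointing up: head 18 mm diameter x 12 mm high, above it the shank 12 mm diameter x 25 mm high, 37 mm in all. Origin at the centre of the head's flat underside, z up along the shank. Neighbours stand about 74 mm apart in a square
- mat: thin light grey rubber mat, fixed, 150 x 150 x 3 mm, on which the bolts stand. Origin at the centre of its underside; the square of bolts is about parallel to its axes
- motor: bystander: small black stepper motor, 56 x 56 x 58 mm high, shaft up to 80 mm. Origin at the centre of its underside
- switchbox: bystander: cream switch box, 70 x 70 x 50 mm, with a black mushroom button up to 74 mm. Origin at the centre of its underside
- pin: bystander: the bent steel hinge pin, 8 mm thick, 80 mm long along its x with a 25 mm bent end, lying on the table left of the block. Origin at the middle of the long part's underside
Things that resemble listed ones, but are neither listed nor needed, are in the scene too. There is more than one size of the leaf; the one meant has the size given above.

How it is judged (in metres and radians):
On the way, in this order (a step that is already met when the one before it is completed fails the run):
1. exactly two bolts lie in the tray, let go, with the leaf still on its stand ((((x of bolt1 in the frame of tray between -0.056 and 0.056 m and y of bolt1 in the frame of tray between -0.046 and 0.046 m and z of bolt1 in the frame of tray below 0.02 m) and (x of bolt2 in the frame of tray between -0.056 and 0.056 m and y of bolt2 in the frame of tray between -0.046 and 0.046 m and z of bolt2 in the frame of tray below 0.02 m) and not (x of bolt3 in the frame of tray between -0.056 and 0.056 m and y of bolt3 in the frame of tray between -0.046 and 0.046 m and z of bolt3 in the frame of tray below 0.02 m) and not (x of bolt4 in the frame of tray between -0.056 and 0.056 m and y of bolt4 in the frame of tray between -0.046 and 0.046 m and z of bolt4 in the frame of tray below 0.02 m)) or ((x of bolt1 in the frame of tray between -0.056 and 0.056 m and y of bolt1 in the frame of tray between -0.046 and 0.046 m and z of bolt1 in the frame of tray below 0.02 m) and not (x of bolt2 in the frame of tray between -0.056 and 0.056 m and y of bolt2 in the frame of tray between -0.046 and 0.046 m and z of bolt2 in the frame of tray below 0.02 m) and (x of bolt3 in the frame of tray between -0.056 and 0.056 m and y of bolt3 in the frame of tray between -0.046 and 0.046 m and z of bolt3 in the frame of tray below 0.02 m) and not (x of bolt4 in the frame of tray between -0.056 and 0.056 m and y of bolt4 in the frame of tray between -0.046 and 0.046 m and z of bolt4 in the frame of tray below 0.02 m)) or ((x of bolt1 in the frame of tray between -0.056 and 0.056 m and y of bolt1 in the frame of tray between -0.046 and 0.046 m and z of bolt1 in the frame of tray below 0.02 m) and not (x of bolt2 in the frame of tray between -0.056 and 0.056 m and y of bolt2 in the frame of tray between -0.046 and 0.046 m and z of bolt2 in the frame of tray below 0.02 m) and not (x of bolt3 in the frame of tray between -0.056 and 0.056 m and y of bolt3 in the frame of tray between -0.046 and 0.046 m and z of bolt3 in the frame of tray below 0.02 m) and (x of bolt4 in the frame of tray between -0.056 and 0.056 m and y of bolt4 in the frame of tray between -0.046 and 0.046 m and z of bolt4 in the frame of tray below 0.02 m)) or (not (x of bolt1 in the frame of tray between -0.056 and 0.056 m and y of bolt1 in the frame of tray between -0.046 and 0.046 m and z of bolt1 in the frame of tray below 0.02 m) and (x of bolt2 in the frame of tray between -0.056 and 0.056 m and y of bolt2 in the frame of tray between -0.046 and 0.046 m and z of bolt2 in the frame of tray below 0.02 m) and (x of bolt3 in the frame of tray between -0.056 and 0.056 m and y of bolt3 in the frame of tray between -0.046 and 0.046 m and z of bolt3 in the frame of tray below 0.02 m) and not (x of bolt4 in the frame of tray between -0.056 and 0.056 m and y of bolt4 in the frame of tray between -0.046 and 0.046 m and z of bolt4 in the frame of tray below 0.02 m)) or (not (x of bolt1 in the frame of tray between -0.056 and 0.056 m and y of bolt1 in the frame of tray between -0.046 and 0.046 m and z of bolt1 in the frame of tray below 0.02 m) and (x of bolt2 in the frame of tray between -0.056 and 0.056 m and y of bolt2 in the frame of tray between -0.046 and 0.046 m and z of bolt2 in the frame of tray below 0.02 m) and not (x of bolt3 in the frame of tray between -0.056 and 0.056 m and y of bolt3 in the frame of tray between -0.046 and 0.046 m and z of bolt3 in the frame of tray below 0.02 m) and (x of bolt4 in the frame of tray between -0.056 and 0.056 m and y of bolt4 in the frame of tray between -0.046 and 0.046 m and z of bolt4 in the frame of tray below 0.02 m)) or (not (x of bolt1 in the frame of tray between -0.056 and 0.056 m and y of bolt1 in the frame of tray between -0.046 and 0.046 m and z of bolt1 in the frame of tray below 0.02 m) and not (x of bolt2 in the frame of tray between -0.056 and 0.056 m and y of bolt2 in the frame of tray between -0.046 and 0.046 m and z of bolt2 in the frame of tray below 0.02 m) and (x of bolt3 in the frame of tray between -0.056 and 0.056 m and y of bolt3 in the frame of tray between -0.046 and 0.046 m and z of bolt3 in the frame of tray below 0.02 m) and (x of bolt4 in the frame of tray between -0.056 and 0.056 m and y of bolt4 in the frame of tray between -0.046 and 0.046 m and z of bolt4 in the frame of tray below 0.02 m))) and contact force between each of bolt1, bolt2, bolt3, bolt4 and the fingers below 0.3 N and height (world z) of leaf below 0.03 m), for 0.2 s.
2. the leaf is lifted off its stand in the gripper (height (world z) of leaf above 0.045 m and contact force between leaf and the fingers above 1 N), for 0.2 s.
At the end, for the whole second after the job is handed in: Exactly two bolts in the tray. Gripper holds the leaf still (over 3 N, under 20 mm/s), under 1 N on the block; its knuckle centre within 3 mm in x and height and 4 mm along the pin axis of the gap middle; axes within 0.07 rad, leaf level within 0.1 rad, on the robot's side of the block ((((x of bolt1 in the frame of tray between -0.056 and 0.056 m and y of bolt1 in the frame of tray between -0.046 and 0.046 m and z of bolt1 in the frame of tray below 0.02 m) and (x of bolt2 in the frame of tray between -0.056 and 0.056 m and y of bolt2 in the frame of tray between -0.046 and 0.046 m and z of bolt2 in the frame of tray below 0.02 m) and not (x of bolt3 in the frame of tray between -0.056 and 0.056 m and y of bolt3 in the frame of tray between -0.046 and 0.046 m and z of bolt3 in the frame of tray below 0.02 m) and not (x of bolt4 in the frame of tray between -0.056 and 0.056 m and y of bolt4 in the frame of tray between -0.046 and 0.046 m and z of bolt4 in the frame of tray below 0.02 m)) or ((x of bolt1 in the frame of tray between -0.056 and 0.056 m and y of bolt1 in the frame of tray between -0.046 and 0.046 m and z of bolt1 in the frame of tray below 0.02 m) and not (x of bolt2 in the frame of tray between -0.056 and 0.056 m and y of bolt2 in the frame of tray between -0.046 and 0.046 m and z of bolt2 in the frame of tray below 0.02 m) and (x of bolt3 in the frame of tray between -0.056 and 0.056 m and y of bolt3 in the frame of tray between -0.046 and 0.046 m and z of bolt3 in the frame of tray below 0.02 m) and not (x of bolt4 in the frame of tray between -0.056 and 0.056 m and y of bolt4 in the frame of tray between -0.046 and 0.046 m and z of bolt4 in the frame of tray below 0.02 m)) or ((x of bolt1 in the frame of tray between -0.056 and 0.056 m and y of bolt1 in the frame of tray between -0.046 and 0.046 m and z of bolt1 in the frame of tray below 0.02 m) and not (x of bolt2 in the frame of tray between -0.056 and 0.056 m and y of bolt2 in the frame of tray between -0.046 and 0.046 m and z of bolt2 in the frame of tray below 0.02 m) and not (x of bolt3 in the frame of tray between -0.056 and 0.056 m and y of bolt3 in the frame of tray between -0.046 and 0.046 m and z of bolt3 in the frame of tray below 0.02 m) and (x of bolt4 in the frame of tray between -0.056 and 0.056 m and y of bolt4 in the frame of tray between -0.046 and 0.046 m and z of bolt4 in the frame of tray below 0.02 m)) or (not (x of bolt1 in the frame of tray between -0.056 and 0.056 m and y of bolt1 in the frame of tray between -0.046 and 0.046 m and z of bolt1 in the frame of tray below 0.02 m) and (x of bolt2 in the frame of tray between -0.056 and 0.056 m and y of bolt2 in the frame of tray between -0.046 and 0.046 m and z of bolt2 in the frame of tray below 0.02 m) and (x of bolt3 in the frame of tray between -0.056 and 0.056 m and y of bolt3 in the frame of tray between -0.046 and 0.046 m and z of bolt3 in the frame of tray below 0.02 m) and not (x of bolt4 in the frame of tray between -0.056 and 0.056 m and y of bolt4 in the frame of tray between -0.046 and 0.046 m and z of bolt4 in the frame of tray below 0.02 m)) or (not (x of bolt1 in the frame of tray between -0.056 and 0.056 m and y of bolt1 in the frame of tray between -0.046 and 0.046 m and z of bolt1 in the frame of tray below 0.02 m) and (x of bolt2 in the frame of tray between -0.056 and 0.056 m and y of bolt2 in the frame of tray between -0.046 and 0.046 m and z of bolt2 in the frame of tray below 0.02 m) and not (x of bolt3 in the frame of tray between -0.056 and 0.056 m and y of bolt3 in the frame of tray between -0.046 and 0.046 m and z of bolt3 in the frame of tray below 0.02 m) and (x of bolt4 in the frame of tray between -0.056 and 0.056 m and y of bolt4 in the frame of tray between -0.046 and 0.046 m and z of bolt4 in the frame of tray below 0.02 m)) or (not (x of bolt1 in the frame of tray between -0.056 and 0.056 m and y of bolt1 in the frame of tray between -0.046 and 0.046 m and z of bolt1 in the frame of tray below 0.02 m) and not (x of bolt2 in the frame of tray between -0.056 and 0.056 m and y of bolt2 in the frame of tray between -0.046 and 0.046 m and z of bolt2 in the frame of tray below 0.02 m) and (x of bolt3 in the frame of tray between -0.056 and 0.056 m and y of bolt3 in the frame of tray between -0.046 and 0.046 m and z of bolt3 in the frame of tray below 0.02 m) and (x of bolt4 in the frame of tray between -0.056 and 0.056 m and y of bolt4 in the frame of tray between -0.046 and 0.046 m and z of bolt4 in the frame of tray below 0.02 m))) and x of leaf_bore in the frame of jamb between -0.003 and 0.003 m and y of leaf_bore in the frame of jamb between -0.004 and 0.004 m and z of leaf_bore in the frame of jamb between 0.088 and 0.094 m and angle between the y axis of leaf and the y axis of jamb, either way round below 0.07 rad and angle between leaf's own z axis and vertical below 0.1 rad and x of leaf in the frame of jamb below -0.03 m and contact force between leaf and the fingers above 3 N and contact force between leaf and jamb below 1 N and linear speed of leaf below 0.02 m/s and angular speed of leaf below 0.2 rad/s); the arm keeps its last pose, push and grip.
It fails at once if the motor is moved by more than 30 mm (distance of motor from where it was at the start of the episode above 0.03 m).
It fails at once if the switch box is moved by more than 30 mm (distance of switchbox from where it was at the start of the episode above 0.03 m).
It fails at once if the bent pin is moved by more than 30 mm (distance of pin from where it was at the start of the episode above 0.03 m).
It also fails if it takes over 72 s, if anything falls off the work surface, if the arm or the gripper's body presses on something with over 40 N, if the wrist force passes 120 N, or if a joint passes its speed limit or range.

### The arm

A 6-joint arm with a two-finger parallel gripper is mounted at the origin on the work surface. World frame = base frame: x ahead of the robot, y to its left, z up, the work surface at z = 0. Lengths are in m, angles in degrees, forces in N, time in s.
With the tool pointing down it reaches from about 0.35 to 0.975 m from the base axis. Payload 7.1 kg.
Tool frame: the origin (TCP) lies at the very end of the fingers, on their centre line; the grasp point (between the pads) lies 19 mm behind it; z points along the fingers, y is the line along which they close (so a half turn about z gives the same grasp; the last joint's range is limited). The gripper opens to 88 mm and grips with 3 to 60 N. Pads are 20 mm wide; open, the fingers measure 115 mm over their backs; the gripper's body (75 mm by 178 mm) begins 61 mm behind the grasp point.
Start: joints at [-71.792, 24.242, 93.386, -0, 62.372, -1.089], TCP at [0.207, -0.59, 0.223] pointing down, gripper open.
Joint ranges: [-172.04, 172.04], [-51.8, 120.97], [4.93, 147.93], [-75.15, 255.16], [6.16, 154.13], [-145.62, 145.62]. Speed limits (degrees/s): [136.94, 136.94, 172.46, 180, 180, 180].

### API

Orientations are given as a 3x3 rotation matrix whose columns are the frame's x, y, z axes.
In Python, from bench import sense, get_image, close_job gives the robot as it stands.
- The arm moves only by the tool servo_tool, never from a script. Its arguments are lists of equal length, an entry for each row: "slide": the shift along the tool's x, y, z in m, a list of three; "rot": the turn, a rotation vector about the tool's x, y, z in rad, a list of three. In form: {"slide": [[x, y, z], ...], "rot": [[rx, ry, rz], ...]}. A call has 1 to 8 rows; each row is the pose to reach, as a shift and turn from the pose commanded when the call began, along the tool's axes at that moment; what a row does not reach only later rows make up. A row lasts 1/10 s, in which the tool goes at most 50 mm and 8.59 degrees, less where a joint would pass 70% of its speed; a pose out of reach is approached as far as the arm can. A call with a gripper value outside its range is refused whole. "hand" is the opening, from -1 (shut) to 1 (fully open), set as the call begins (left out, the last holds). The fingers move at their own pace and stop on an object; "newtons" is the grip in N (left out, the last holds). Time passes only in rows, so rows that repeat a pose let the fingers close. It gives the time, the measured TCP pose, the force, the opening and the grip force at its end, in the units of the state.
- sense(): the state, without advancing time (a new reading comes with each control period).
- get_image(name): name is "scene" or "top" or "wrist"; returns a dict with "frame" (400x640x3 uint8, blue, green, red), "mtx" (3x3 intrinsics, pixels), "R" (3x3) and "t" (3): a world point X has camera coordinates R X + t; the wrist camera has in their place "mount" (4x4, takes a point from camera to tool coordinates, whose origin is the TCP and whose axes are the flange's). Camera axes: x right, y down, z forward; pixel columns grow to the right and rows downward; lengths in m; the calibration is good to about 2 mm. A picture is of the moment at which its call begins: read the wrist's pose just before it. There is no depth.
- close_job(): hands the job in; it is judged then, once.
The state is a dict: "t": time; "joint_pos": joint angles; "qd": joint speeds; "effort": joint torques, N m; "tool_pos": TCP position; "tcp_rot": TCP orientation; "contact_force": force on the tool from outside, world axes, zero at the start; "ft_torque": the same for the moment, N m; "gripper_width": finger opening in m; "grip_force": force on a finger pad.
Only numpy, scipy, OpenCV 4.12 (cv2) and the standard library are available. Lean on these libraries where they do the work, as an engineer would, in place of code of your own. Each camera call takes 0.05 s, during which the arm holds its last target. There are 200 camera calls.

## Working session

There is one attempt and no reset: what is moved stays moved. The work goes in short steps, Python scripts to look and compute and a tool call to move; the robot and the scene stay as the last step left them, time stands still between calls to the robot, and variables do not carry over. Pictures are saved under pics/ and viewed, at most 10 in all, crops included, and the job is handed in when it is done.

Besides the shell and the picture viewer there is one more tool, called after "Emit:" by a JSON object that holds its "method" and its "body", one argument or row to a line. servo_tool: Moves the arm, as the interface text tells. Its arguments: {"type":"object","properties":{"slide":{"type":"array"},"rot":{"type":"array"},"hand":{"type":"number"},"newtons":{"type":"number"}},"required":["slide","rot"]}

```bash
ls; mkdir -p pics; cat > h.py <<'E'
import numpy as np, cv2, pickle
from bench import sense, get_image, close_job
def snap(name,fn):
    s=sense(); d=get_image(name)
    if name=='wrist':
        M=np.array(d['mount']); R=np.array(s['tcp_rot']); p=np.array(s['tool_pos'])
        Rc=R@M[:3,:3]; c=R@M[:3,3]+p
        d['R']=Rc.T; d['t']=-Rc.T@c
    pickle.dump({k:np.array(v) for k,v in d.items()},open(fn+'.pkl','wb'))
    cv2.imwrite('pics/'+fn+'.png',d['frame']); return d
def load(fn): return pickle.load(open(fn+'.pkl','rb'))
def proj(d,X):
    c=np.atleast_2d(X)@d['R'].T+d['t']; u=c@d['mtx'].T; return u[:,:2]/u[:,2:]
def ray(d,uv):
    v=d['R'].T@np.linalg.solve(d['mtx'],[uv[0],uv[1],1.]); return -d['R'].T@d['t'], v/np.linalg.norm(v)
def onz(d,uv,z):
    c,v=ray(d,uv); return c+v*(z-c[2])/v[2]
def tri(obs):
    A=0;b=0
    for d,uv in obs:
        c,v=ray(d,uv); P=np.eye(3)-np.outer(v,v); A=A+P; b=b+P@c
    X=np.linalg.solve(A,b); return X,[np.round(proj(d,X)[0]-uv,1) for d,uv in obs]
E
python3 - <<'E'
from h import *
for n in('scene','top','wrist'):
    d=snap(n,n+'0'); print(n,-d['R'].T@d['t'],d['mtx'][0,0])
a=cv2.imread('pics/top0.png')
print(sense()['t'])
E
```

```text
pics
scene [0.91800629 0.47414668 0.9597115 ] 446.4003128433303
top [ 0.47785521 -0.00259787  1.46919961] 512.7795193314709
wrist [ 0.28255589 -0.56311124  0.38416016] 289.0498326309697
0.15
```

View pics/top0.png

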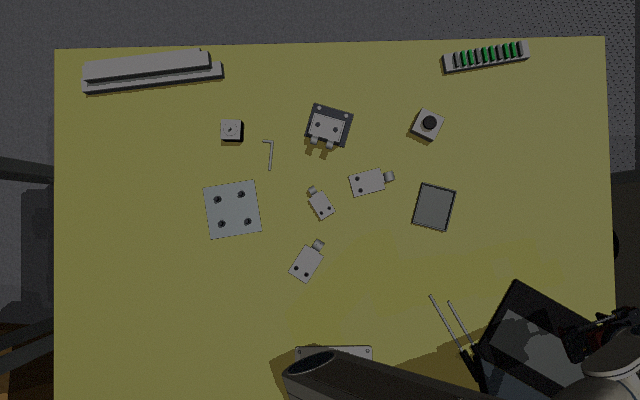

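View pics/scene0.png

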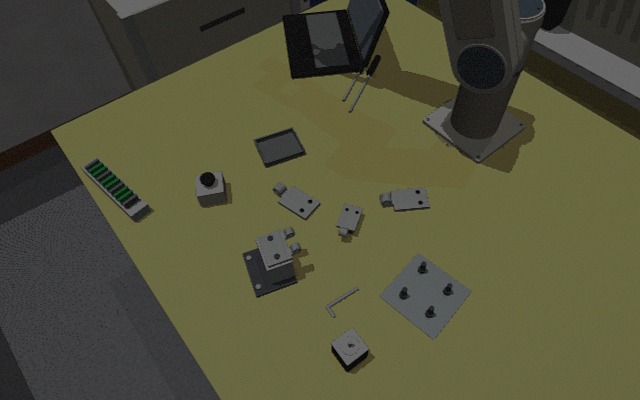

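The top view shows the mat with four bolts (232,209), the tray (434,207), the jamb (327,128), motor (231,130), switch box (427,124) and pin (269,153). There are three leaf candidates, at (370,182), (320,205) and (306,262). I'll measure them in an enlarged crop.

```bash
python3 - <<'E'
from h import *
a=load('top0')['frame']; b=load('scene0')['frame']
# top crop x 285-400,y 95-285 ; 
c1=cv2.resize(a[95:290,285:405],None,fx=3,fy=3,interpolation=cv2.INTER_CUBIC)
c2=cv2.resize(b[170:300,235:435],None,fx=2.2,fy=2.2,interpolation=cv2.INTER_CUBIC)
im=np.zeros((600,800,3),np.uint8); im[:c1.shape[0],:c1.shape[1]]=c1; im[:c2.shape[0],360:360+c2.shape[1]]=c2
c3=cv2.resize(a[175:245,195:270],None,fx=3.8,fy=3.8,interpolation=cv2.INTER_CUBIC); im[300:300+c3.shape[0],370:370+c3.shape[1]]=c3
im=np.clip(im*1.8,0,255).astype(np.uint8)
cv2.imwrite('pics/crop1.png',im)
E
```

```text
(no output)
```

View pics/crop1.png

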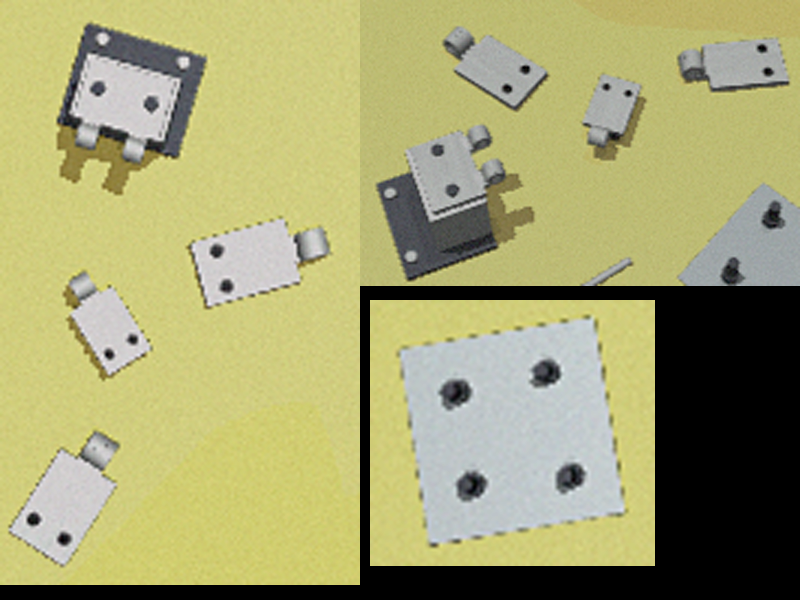

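The leaf at (320,205) is about 66×45 mm in the crop and casts a shadow because it sits on the stand. That matches the description. The other two, at (370,182) and (306,262), are about 91×58 mm and lie flat on the table, so they are decoys. Next I triangulate rough positions.

```bash
python3 - <<'E'
from h import *
np.set_printoptions(precision=4,suppress=True)
T=load('top0');S=load('scene0')
t=lambda x,y:(np.array([x,y])+.5)/3-.5+[285,95]
s=lambda x,y:(np.array([x-360,y])+.5)/2.2-.5+[235,170]
m=lambda x,y:(np.array([x-370,y-300])+.5)/3.8-.5+[195,175]
# leaf corners (knuckle-left.., order: two at hole end, two at knuckle end)
for n,a,b in [('holeL',t(110,375),s(600,75)),('holeR',t(152,348),s(641,86)),('kR',t(112,290),s(624,134)),('kL',t(70,312),s(583,124))]:
    print('leaf',n,*tri([(T,a),(S,b)]))
for n,a in [('h1',(110,375)),('h2',(152,348)),('k1',(112,290)),('k2',(70,312)),('kn',(82,287))]: print(n,onz(T,t(*a),.028))
print('jamb kn',onz(T,t(88,135),.1),onz(T,t(134,149),.1),tri([(T,t(88,135)),(S,s(492,171))]),tri([(T,t(134,149)),(S,s(480,137))]))
for q in [(455,392),(545,372),(470,486),(570,476)]: print('bolt',onz(T,m(*q),.04))
for q in [(217,199),(241,194),(248,222),(221,224)]: print('  ',onz(T,q,.04))
for q in [(448,268),(403,293),(430,311),(422,266)]: print('sc bolt tops?',onz(S,q,.04))
for q in [(421,183),(456,190),(446,231),(412,222)]: print('tray',onz(T,q,.018))
print('tray sc',[onz(S,q,.018) for q in [(254,139),(297,129),(305,148),(264,166)]])
for q in [(231,130),(427,124),(269,153)]: print('by',onz(T,q,.05))
print(np.array(sense()['tcp_rot']),load('wrist0')['mount'],load('wrist0')['mtx'])
E
```

```text
leaf holeL [0.4828 0.012  0.0483] [array([ 5.4, -6.8]), array([ 9.6, -0.2])]
leaf holeR [0.4734 0.0039 0.0109] [array([-5.6,  5.6]), array([-8.7, -0.8])]
leaf kR [0.5297 0.0399 0.008 ] [array([-5.3,  5.3]), array([-8.6, -0.8])]
leaf kL [0.5406 0.049  0.0487] [array([ 5. , -6.4]), array([ 9.3, -0.2])]
h1 [0.4642 0.0276 0.028 ]
h2 [ 0.4887 -0.0122  0.028 ]
k1 [0.5438 0.0243 0.028 ]
k2 [0.5239 0.0641 0.028 ]
kn [0.5471 0.0524 0.028 ]
jamb kn [0.6797 0.0419 0.1   ] [0.6663 0.001  0.1   ] (array([0.6812, 0.0416, 0.0944]), [array([ 0.2, -0.3]), array([0.4, 0. ])]) (array([0.6672, 0.0009, 0.0939]), [array([ 0., -0.]), array([0.1, 0. ])])
bolt [0.5278 0.3183 0.04  ]
bolt [0.5413 0.2517 0.04  ]
bolt [0.4585 0.3079 0.04  ]
bolt [0.4645 0.2342 0.04  ]
   [0.5273 0.3183 0.04  ]
   [0.5401 0.2508 0.04  ]
   [0.4615 0.2321 0.04  ]
   [0.4573 0.3078 0.04  ]
sc bolt tops? [0.4315 0.28   0.04  ]
sc bolt tops? [0.5527 0.258  0.04  ]
sc bolt tops? [0.5374 0.3243 0.04  ]
sc bolt tops? [0.473  0.2388 0.04  ]
tray [ 0.5625 -0.2557  0.018 ]
tray [ 0.5408 -0.3537  0.018 ]
tray [ 0.4259 -0.3224  0.018 ]
tray [ 0.4529 -0.2276  0.018 ]
tray sc [array([ 0.5383, -0.3568,  0.018 ]), array([ 0.4202, -0.3087,  0.018 ]), array([ 0.4474, -0.235 ,  0.018 ]), array([ 0.5734, -0.2552,  0.018 ])]
by [0.719  0.2749 0.05  ]
by [ 0.7243 -0.271   0.05  ]
by [0.6524 0.1695 0.05  ]
[[ 0.9438  0.3304 -0.0004]
 [ 0.3304 -0.9438  0.0012]
 [ 0.     -0.0012 -1.    ]] [[ 0.0002 -0.9547 -0.2975  0.0805]
 [ 1.     -0.      0.0008  0.0001]
 [-0.0008 -0.2975  0.9547 -0.1622]
 [ 0.      0.      0.      1.    ]] [[289.0498   0.     318.4093]
 [  0.     289.0498 198.3556]
 [  0.       0.       1.    ]]
```

The leaf is near (0.505, 0.026) at a yaw of about 32°, and the bore is near (0.674, 0.021) at about -18°. I'm moving towards the tray and mat to look closer.

```bash
cat >> h.py <<'E'
from scipy.spatial.transform import Rotation as Ro
def down(yaw):
    a=np.radians(yaw);c,s=np.cos(a),np.sin(a); return np.array([[c,s,0],[s,-c,0],[0,0,-1.]])
def go(*wps):
    # waypoints (x,y,z,yaw): print each as slide/rot from current pose
    s=sense(); R=np.array(s['tcp_rot']); p=np.array(s['tool_pos'])
    print('t',s['t'],'p',np.round(p,4),'yaw',np.round(np.degrees(np.arctan2(R[1,0],R[0,0])),2),'j6',s['joint_pos'][5],'w',s['gripper_width'])
    for w in wps: print(np.round(R.T@(np.array(w[:3])-p),4).tolist(),np.round(Ro.from_matrix(R.T@down(w[3])).as_rotvec(),4).tolist())
E
python3 -c "
from h import *
go((.45,-.25,.2,10),(.46,.1,.15,10),(.48,.275,.15,10))"
```

```text
t 0.15 p [ 0.2064 -0.5895  0.2221] yaw 19.29 j6 -1.087988237516109 w 0.08798709187293391
[0.3421, -0.2399, 0.0224] [-0.0012, 0.0001, 0.1622]
[0.4671, -0.5669, 0.0728] [-0.0012, 0.0001, 0.1622]
[0.5438, -0.7254, 0.073] [-0.0012, 0.0001, 0.1622]
```

Emit:
{"method": "servo_tool", "body": {
  "slide": [
    [0.342,-0.24,0.022],
    [0.342,-0.24,0.022],
    [0.342,-0.24,0.022],
    [0.342,-0.24,0.022],
    [0.342,-0.24,0.022],
    [0.342,-0.24,0.022],
    [0.342,-0.24,0.022],
    [0.342,-0.24,0.022]
  ],
  "rot": [
    [-0.001,0,0.162],
    [-0.001,0,0.162],
    [-0.001,0,0.162],
    [-0.001,0,0.162],
    [-0.001,0,0.162],
    [-0.001,0,0.162],
    [-0.001,0,0.162],
    [-0.001,0,0.162]
  ]
}}

```text
t: 0.95
tool_pos: [0.4401, -0.2634, 0.2015]
tcp_rot: [[0.985, 0.174, 0.0], [0.174, -0.985, -0.001], [0.0, 0.001, -1.0]]
contact_force: [1.1, -0.6, 1.2]
gripper_width: 0.0876
grip_force: 0.0
```

```bash
python3 -c "
from h import *
go((.46,.1,.15,10),(.48,.275,.15,10))
snap('wrist','w1')"
```

```text
t 0.95 p [ 0.4401 -0.2634  0.2015] yaw 10.0 j6 47.815357473654025 w 0.08763171740780802
[0.0828, -0.3545, 0.0512] [0.001, -0.0001, 0.0001]
[0.1329, -0.5233, 0.051] [0.001, -0.0001, 0.0001]
```

Emit:
{"method": "servo_tool", "body": {
  "slide": [
    [0.05,-0.35,0.05],
    [0.05,-0.35,0.05],
    [0.05,-0.35,0.05],
    [0.05,-0.35,0.05],
    [0.05,-0.35,0.05],
    [0.05,-0.35,0.05],
    [0.05,-0.35,0.05],
    [0.1,-0.35,0.05]
  ],
  "rot": [
    [0,0,0],
    [0,0,0],
    [0,0,0],
    [0,0,0],
    [0,0,0],
    [0,0,0],
    [0,0,0],
    [0,0,0]
  ]
}}

```text
t: 1.8
tool_pos: [0.4691, 0.0998, 0.1496]
tcp_rot: [[0.984, 0.179, -0.008], [0.179, -0.984, -0.002], [-0.008, 0.0, -1.0]]
contact_force: [1.8, -1.6, -0.4]
gripper_width: 0.0874
grip_force: 0.0
```

```bash
python3 -c "
from h import *
go((.48,.275,.15,10))
snap('wrist','w2')"
```

```text
t 1.8 p [0.4691 0.0998 0.1496] yaw 10.31 j6 90.30162482346623 w 0.0874401240489875
[0.0421, -0.1704, -0.0008] [0.0004, 0.0081, 0.0055]
```

Emit:
{"method": "servo_tool", "body": {
  "slide": [
    [0.0,-0.17,0],
    [0.0,-0.17,0],
    [0.0,-0.17,0],
    [0.0,-0.17,0],
    [0.0,-0.17,0],
    [0.0,-0.17,0],
    [0.0,-0.17,0]
  ],
  "rot": [
    [0,0,0],
    [0,0,0],
    [0,0,0],
    [0,0,0],
    [0,0,0],
    [0,0,0],
    [0,0,0]
  ],
  "hand": 0.0
}}

```text
t: 2.55
tool_pos: [0.4461, 0.2625, 0.1511]
tcp_rot: [[0.985, 0.173, -0.0], [0.173, -0.985, -0.001], [-0.0, 0.001, -1.0]]
contact_force: [0.1, -1.2, -1.0]
gripper_width: 0.0441
grip_force: 0.0
```

```bash
python3 -c "
from h import *
go((.48,.275,.15,10))
d=snap('wrist','w3')
w1=load('w1')['frame']
im=np.vstack([cv2.resize(d['frame'],(800,500))[:, :]])
cv2.imwrite('pics/w3b.png',np.clip(im*1.6,0,255).astype(np.uint8))"
```

```text
t 2.55 p [0.4461 0.2625 0.1511] yaw 9.95 j6 109.30201764804676 w 0.044059805158889194
[0.0355, -0.0065, 0.001] [0.0014, 0.0003, -0.0008]
```

View pics/w3b.png

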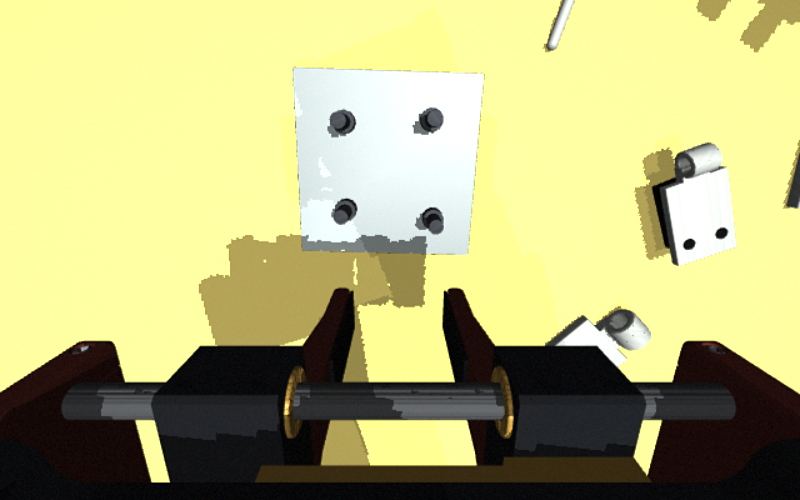

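Wrist view, in 1.25× pixels: bolts at (342,121), (431,119), (344,212) and (433,220). The leaf on its stand is at (700,210), and a large decoy is at (595,345). I'll enlarge the mat, tray and leaf.

```bash
python3 - <<'E'
from h import *
W1=load('w1');W3=load('w3')
print(proj(W1,[.497,-.29,.018]), proj(W3,[.505,.026,.028]))
im=np.zeros((600,800,3),np.uint8)
a=W3['frame'][75:190,255:365]; im[:460,:440]=cv2.resize(a,None,fx=4,fy=4,interpolation=cv2.INTER_CUBIC)
u,v=proj(W1,[.497,-.29,.018])[0].astype(int); x0=u-60;y0=max(v-60,0)
b=W1['frame'][y0:y0+120,x0:x0+120]; im[:b.shape[0]*3,440:440+3*b.shape[1]]=cv2.resize(b,None,fx=3,fy=3,interpolation=cv2.INTER_CUBIC)
print(x0,y0)
cv2.imwrite('pics/crop2.png',im)
E
```

```text
[[348.46719653 134.38450618]] [[558.53294001 174.2000955 ]]
288 74
```

View pics/crop2.png

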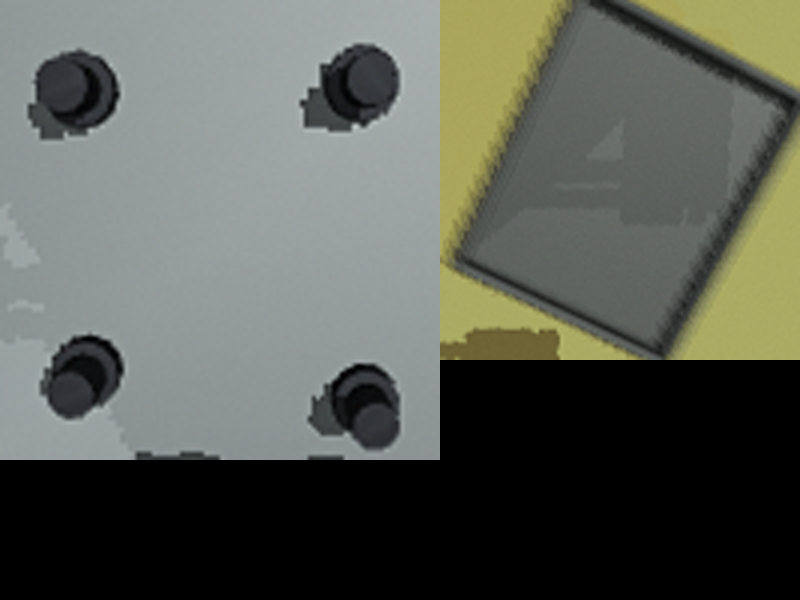

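Crop: bolt tops at (63,86), (371,80), (71,394) and (376,425). The tray is empty, with corners at about (578,0), (797,100), (660,357) and (455,262).

```bash
python3 - <<'E'
from h import *
np.set_printoptions(precision=4,suppress=True)
W1=load('w1');W3=load('w3');T=load('top0')
c=lambda q:(np.array(q)+.5)/4-.5+[255,75]
tp=[(217,199),(241,194),(221,224),(248,222)]
m=lambda x,y:(np.array([x-370,y-300])+.5)/3.8-.5+[195,175]
tp=[m(455,392),m(545,372),m(470,486),m(570,476)]
for q,p in zip([(63,86),(371,80),(71,394),(376,425)],tp):
    print('top',onz(W3,c(q),.04),tri([(W3,c(q)),(T,p)])[0])
for q in [(85,91),(353,86),(89,370),(364,400)]: print('head',onz(W3,c(q),.015))
r=lambda q:(np.array([q[0]-440,q[1]])+.5)/3-.5+[288,74]
C=[onz(W1,r(q),.018) for q in [(578,0),(797,100),(660,357),(455,262)]]
print('tray',C,np.mean(C,0))
go((.4645,.2342,.06,10),(.4645,.2342,.018,10))
E
```

```text
top [0.5284 0.3197 0.04  ] [0.5286 0.3231 0.0185]
top [0.5415 0.2523 0.04  ] [0.5415 0.2521 0.0376]
top [0.4592 0.3091 0.04  ] [0.4583 0.3093 0.0355]
top [0.4644 0.2351 0.04  ] [0.4642 0.2347 0.0381]
head [0.5284 0.3182 0.015 ]
head [0.5409 0.2542 0.015 ]
head [0.4603 0.3082 0.015 ]
head [0.4648 0.2359 0.015 ]
tray [array([ 0.5585, -0.2605,  0.018 ]), array([ 0.5385, -0.3492,  0.018 ]), array([ 0.4301, -0.3199,  0.018 ]), array([ 0.4546, -0.2302,  0.018 ])] [ 0.4954 -0.2899  0.018 ]
t 2.6 p [0.4462 0.2624 0.1511] yaw 9.92 j6 109.31266156389911 w 0.044180821847854296
[0.0132, 0.0308, 0.0911] [0.0013, 0.0003, -0.0013]
[0.0132, 0.0308, 0.1331] [0.0013, 0.0003, -0.0013]
```

Emit:
{"method": "servo_tool", "body": {
  "slide": [
    [0.013,0.03,0.05],
    [0.013,0.03,0.09],
    [0.013,0.03,0.115],
    [0.013,0.03,0.13],
    [0.013,0.03,0.132],
    [0.013,0.03,0.132],
    [0.013,0.03,0.132],
    [0.013,0.03,0.132]
  ],
  "rot": [
    [0,0,0],
    [0,0,0],
    [0,0,0],
    [0,0,0],
    [0,0,0],
    [0,0,0],
    [0,0,0],
    [0,0,0]
  ]
}}

```text
t: 3.4
tool_pos: [0.465, 0.2368, 0.0206]
tcp_rot: [[0.985, 0.174, 0.003], [0.174, -0.985, 0.0], [0.003, 0.0, -1.0]]
contact_force: [-0.1, 0.2, -0.0]
gripper_width: 0.0441
grip_force: 0.0
```

Emit:
{"method": "servo_tool", "body": {
  "slide": [
    [0,0,0],
    [0,0,0],
    [0,0,0],
    [0,0,0],
    [0,0,0],
    [0,0,0]
  ],
  "rot": [
    [0,0,0],
    [0,0,0],
    [0,0,0],
    [0,0,0],
    [0,0,0],
    [0,0,0]
  ],
  "hand": -1,
  "newtons": 25
}}

```text
t: 4.0
tool_pos: [0.464, 0.2363, 0.0192]
tcp_rot: [[0.985, 0.174, 0.0], [0.174, -0.985, -0.001], [0.0, 0.001, -1.0]]
contact_force: [-0.3, 0.0, 0.8]
gripper_width: 0.0113
grip_force: 25.0
```

Emit:
{"method": "servo_tool", "body": {
  "slide": [
    [0,0,-0.04],
    [0,0.0,-0.08],
    [-0.01,0.06,-0.1],
    [-0.072,0.501,-0.1],
    [-0.072,0.501,-0.1],
    [-0.072,0.501,-0.1],
    [-0.072,0.501,-0.1],
    [-0.072,0.501,-0.1]
  ],
  "rot": [
    [0,0,0],
    [0,0,0],
    [0,0,0],
    [0,0,0],
    [0,0,0],
    [0,0,0],
    [0,0,0],
    [0,0,0]
  ]
}}

```text
t: 4.8
tool_pos: [0.4727, -0.0629, 0.1176]
tcp_rot: [[0.985, 0.174, 0.0], [0.174, -0.985, -0.001], [0.0, 0.001, -1.0]]
contact_force: [1.4, 0.0, -0.3]
gripper_width: 0.0111
grip_force: 25.0
```

```bash
python3 -c "
from h import *
go((.48,-.27,.12,10),(.48,-.27,.022,10))"
```

```text
t 4.8 p [ 0.4727 -0.0629  0.1176] yaw 10.02 j6 71.0573160173414 w 0.011078350442540612
[-0.0289, 0.2052, -0.0022] [0.001, -0.0003, 0.0004]
[-0.0289, 0.2051, 0.0958] [0.001, -0.0003, 0.0004]
```

Emit:
{"method": "servo_tool", "body": {
  "slide": [
    [-0.029,0.185,0],
    [-0.029,0.185,0],
    [-0.029,0.185,0],
    [-0.029,0.185,0],
    [-0.029,0.185,0.02],
    [-0.029,0.185,0.06],
    [-0.029,0.185,0.07],
    [-0.029,0.185,0.07]
  ],
  "rot": [
    [0,0,0],
    [0,0,0],
    [0,0,0],
    [0,0,0],
    [0,0,0],
    [0,0,0],
    [0,0,0],
    [0,0,0]
  ]
}}

```text
t: 5.6
tool_pos: [0.4753, -0.2474, 0.0462]
tcp_rot: [[0.985, 0.174, -0.004], [0.174, -0.985, 0.001], [-0.003, -0.002, -1.0]]
contact_force: [-0.5, -0.6, 0.4]
gripper_width: 0.0111
grip_force: 25.0
```

Emit:
{"method": "servo_tool", "body": {
  "slide": [
    [0.001,0.023,0],
    [0.001,0.023,0.012],
    [0.001,0.023,0.022],
    [0.001,0.023,0.023],
    [0.001,0.023,0.023]
  ],
  "rot": [
    [0,0,0],
    [0,0,0],
    [0,0,0],
    [0,0,0],
    [0,0,0]
  ]
}}

```text
t: 6.1
tool_pos: [0.4811, -0.2698, 0.0244]
tcp_rot: [[0.985, 0.174, -0.001], [0.174, -0.985, -0.0], [-0.001, -0.0, -1.0]]
contact_force: [-0.4, -0.1, 0.2]
gripper_width: 0.0114
grip_force: 25.0
```

Emit:
{"method": "servo_tool", "body": {
  "slide": [
    [0,0,0],
    [0,0,0],
    [0,0,0],
    [0,0,-0.05],
    [0,0,-0.09],
    [0,0,-0.09]
  ],
  "rot": [
    [0,0,0],
    [0,0,0],
    [0,0,0],
    [0,0,0],
    [0,0,0],
    [0,0,0]
  ],
  "hand": -0.1
}}

```text
t: 6.7
tool_pos: [0.4848, -0.2725, 0.1197]
tcp_rot: [[0.985, 0.174, 0.008], [0.174, -0.985, -0.006], [0.007, 0.007, -1.0]]
contact_force: [0.6, -0.0, 0.1]
gripper_width: 0.0396
grip_force: 0.0
```

```bash
python3 -c "
from h import *
go((.5413,.2535,.12,10),(.5413,.2535,.019,10))
W=load('w3')
d=snap('wrist','w4'); print(proj(d,[.48,-.27,.03]))"
```

```text
t 6.7 p [ 0.4848 -0.2725  0.1197] yaw 10.01 j6 49.48274959253199 w 0.03958635432220562
[0.1471, -0.5081, -0.0028] [0.0069, -0.007, 0.0002]
[0.1464, -0.5088, 0.0982] [0.0069, -0.007, 0.0002]
[[313.57316719 205.7301467 ]]
```

Emit:
{"method": "servo_tool", "body": {
  "slide": [
    [0.147,-0.508,0],
    [0.147,-0.508,0],
    [0.147,-0.508,0],
    [0.147,-0.508,0],
    [0.147,-0.508,0],
    [0.147,-0.508,0],
    [0.147,-0.508,0],
    [0.147,-0.508,0]
  ],
  "rot": [
    [0,0,0],
    [0,0,0],
    [0,0,0],
    [0,0,0],
    [0,0,0],
    [0,0,0],
    [0,0,0],
    [0,0,0]
  ]
}}

```text
t: 7.55
tool_pos: [0.5234, 0.129, 0.1132]
tcp_rot: [[0.985, 0.174, -0.001], [0.174, -0.985, -0.001], [-0.002, 0.001, -1.0]]
contact_force: [0.4, -0.2, -0.2]
gripper_width: 0.0398
grip_force: 0.0
```

```bash
python3 -c "
from h import *
go((.5413,.2535,.08,10),(.5413,.2535,.019,10))"
```

```text
t 7.55 p [0.5234 0.129  0.1132] yaw 10.02 j6 92.65431080760005 w 0.03980390665908672
[0.0394, -0.1195, 0.033] [0.0011, 0.0017, 0.0003]
[0.0395, -0.1196, 0.094] [0.0011, 0.0017, 0.0003]
```

Emit:
{"method": "servo_tool", "body": {
  "slide": [
    [0.039,-0.12,0],
    [0.039,-0.12,0],
    [0.039,-0.12,0],
    [0.039,-0.12,0.02],
    [0.039,-0.12,0.02],
    [0.039,-0.12,0.02]
  ],
  "rot": [
    [0,0,0],
    [0,0,0],
    [0,0,0],
    [0,0,0],
    [0,0,0],
    [0,0,0]
  ]
}}

```text
t: 8.15
tool_pos: [0.5407, 0.2513, 0.093]
tcp_rot: [[0.985, 0.174, -0.003], [0.174, -0.985, -0.002], [-0.003, 0.002, -1.0]]
contact_force: [-0.2, -0.7, -0.1]
gripper_width: 0.0397
grip_force: 0.0
```

```bash
python3 -c "
from h import *
go((.5413,.2535,.08,10),(.5413,.2535,.019,10))"
```

```text
t 8.15 p [0.5407 0.2513 0.093 ] yaw 10.01 j6 103.86301305478025 w 0.039687006172550575
[0.001, -0.0021, 0.013] [0.0018, 0.0029, 0.0001]
[0.0012, -0.0022, 0.074] [0.0018, 0.0029, 0.0001]
```

Emit:
{"method": "servo_tool", "body": {
  "slide": [
    [0.001,-0.002,0.03],
    [0.001,-0.002,0.055],
    [0.001,-0.002,0.072],
    [0.001,-0.002,0.074],
    [0.001,-0.002,0.074]
  ],
  "rot": [
    [0,0,0],
    [0,0,0],
    [0,0,0],
    [0,0,0],
    [0,0,0]
  ]
}}

```text
t: 8.65
tool_pos: [0.5426, 0.2536, 0.0203]
tcp_rot: [[0.985, 0.173, -0.0], [0.173, -0.985, -0.001], [-0.0, 0.001, -1.0]]
contact_force: [-0.5, -0.2, 0.8]
gripper_width: 0.0393
grip_force: 0.0
```

Emit:
{"method": "servo_tool", "body": {
  "slide": [
    [0,0,0],
    [0,0,0],
    [0,0,0],
    [0,0,0],
    [0,0,0],
    [0,0,-0.04],
    [0,0,-0.08],
    [0,0,-0.1]
  ],
  "rot": [
    [0,0,0],
    [0,0,0],
    [0,0,0],
    [0,0,0],
    [0,0,0],
    [0,0,0],
    [0,0,0],
    [0,0,0]
  ],
  "hand": -1,
  "newtons": 25
}}

```text
t: 9.45
tool_pos: [0.5437, 0.2548, 0.1232]
tcp_rot: [[0.985, 0.174, 0.003], [0.174, -0.985, 0.0], [0.003, 0.0, -1.0]]
contact_force: [-0.7, 0.4, -0.6]
gripper_width: 0.0109
grip_force: 25.0
```

```bash
python3 -c "
from h import *
go((.515,-.312,.12,10),(.515,-.312,.022,10))"
```

```text
t 9.45 p [0.5437 0.2548 0.1232] yaw 10.02 j6 104.02796594284673 w 0.01086340130956619
[-0.1269, 0.5531, 0.0028] [0.0001, -0.0034, 0.0003]
[-0.1272, 0.5531, 0.1008] [0.0001, -0.0034, 0.0003]
```

Emit:
{"method": "servo_tool", "body": {
  "slide": [
    [-0.127,0.553,0],
    [-0.127,0.553,0],
    [-0.127,0.553,0],
    [-0.127,0.553,0],
    [-0.127,0.553,0],
    [-0.127,0.553,0],
    [-0.127,0.553,0],
    [-0.127,0.553,0]
  ],
  "rot": [
    [0,0,0],
    [0,0,0],
    [0,0,0],
    [0,0,0],
    [0,0,0],
    [0,0,0],
    [0,0,0],
    [0,0,0]
  ]
}}

```text
t: 10.25
tool_pos: [0.5217, -0.1472, 0.1207]
tcp_rot: [[0.985, 0.174, 0.0], [0.174, -0.985, -0.001], [0.0, 0.001, -1.0]]
contact_force: [0.7, -0.2, -0.7]
gripper_width: 0.0116
grip_force: 25.0
```

```bash
python3 -c "
from h import *
go((.515,-.312,.12,10),(.515,-.312,.023,10))"
```

```text
t 10.25 p [ 0.5217 -0.1472  0.1207] yaw 10.02 j6 63.03266527847786 w 0.011561916558482415
[-0.0352, 0.1611, 0.0009] [0.001, -0.0002, 0.0003]
[-0.0352, 0.161, 0.0979] [0.001, -0.0002, 0.0003]
```

Emit:
{"method": "servo_tool", "body": {
  "slide": [
    [-0.035,0.161,0],
    [-0.035,0.161,0],
    [-0.035,0.161,0],
    [-0.035,0.161,0],
    [-0.035,0.161,0.04],
    [-0.035,0.161,0.07],
    [-0.035,0.161,0.07]
  ],
  "rot": [
    [0,0,0],
    [0,0,0],
    [0,0,0],
    [0,0,0],
    [0,0,0],
    [0,0,0],
    [0,0,0]
  ]
}}

```text
t: 10.95
tool_pos: [0.5128, -0.3079, 0.047]
tcp_rot: [[0.985, 0.174, -0.006], [0.174, -0.985, 0.003], [-0.006, -0.004, -1.0]]
contact_force: [-0.2, -0.1, -0.6]
gripper_width: 0.0116
grip_force: 25.0
```

```bash
python3 -c "
from h import *
go((.515,-.312,.022,10))"
```

```text
t 10.95 p [ 0.5128 -0.3079  0.047 ] yaw 10.01 j6 47.92133842151959 w 0.011602570852146082
[0.0016, 0.0045, 0.025] [-0.0044, 0.0057, 0.0002]
```

Emit:
{"method": "servo_tool", "body": {
  "slide": [
    [0,0.003,0.012],
    [0,0.003,0.022],
    [0,0.003,0.024],
    [0,0.003,0.024],
    [0,0.003,0.024]
  ],
  "rot": [
    [0,0,0],
    [0,0,0],
    [0,0,0],
    [0,0,0],
    [0,0,0]
  ]
}}

```text
t: 11.45
tool_pos: [0.5167, -0.3131, 0.0274]
tcp_rot: [[0.985, 0.174, 0.001], [0.174, -0.985, -0.001], [0.001, 0.002, -1.0]]
contact_force: [0.3, -0.2, 0.6]
gripper_width: 0.0112
grip_force: 25.0
```

Emit:
{"method": "servo_tool", "body": {
  "slide": [
    [0,0,0],
    [0,0,0],
    [0,0,0],
    [0,0,-0.05],
    [0,0,-0.1],
    [-0.03,-0.03,-0.15],
    [-0.03,-0.05,-0.15],
    [-0.03,-0.05,-0.15]
  ],
  "rot": [
    [0,0,0],
    [0,0,0],
    [0,0,0],
    [0,0,0],
    [0,0,0],
    [0,0,0],
    [0,0,0],
    [0,0,0]
  ],
  "hand": -0.1
}}

```text
t: 12.25
tool_pos: [0.4772, -0.2673, 0.1791]
tcp_rot: [[0.985, 0.175, 0.002], [0.175, -0.985, -0.002], [0.002, 0.002, -1.0]]
contact_force: [0.1, 0.6, -0.4]
gripper_width: 0.0392
grip_force: 0.0
```

```bash
python3 -c "
from h import *
d=snap('wrist','w5')
print(proj(d,[[.48,-.27,.03],[.515,-.312,.03]]))
go((.46,-.05,.17,32))"
```

```text
[[320.37230685 182.58739568]
 [364.30510027 158.20261193]]
t 12.3 p [ 0.4779 -0.2683  0.178 ] yaw 10.07 j6 49.42963283149369 w 0.0394779060978782
[0.0205, -0.2181, 0.0075] [0.0027, -0.0013, -0.3827]
```

View pics/w5.png

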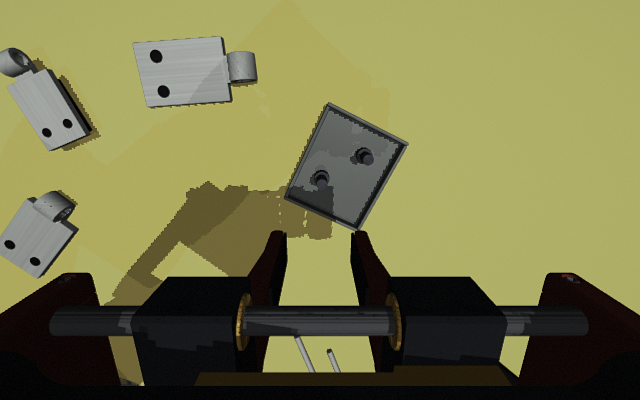

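The tray holds two bolts, standing at (321,178) and (365,157). Now on to the leaf.

Emit:
{"method": "servo_tool", "body": {
  "slide": [
    [0.049,-0.264,0.018],
    [0.049,-0.264,0.018],
    [0.049,-0.264,0.018],
    [0.049,-0.264,0.018],
    [0.049,-0.264,0.018],
    [0.049,-0.264,0.018],
    [0.049,-0.264,0.018],
    [0.049,-0.264,0.018]
  ],
  "rot": [
    [0.002,0,-0.383],
    [0.002,0,-0.383],
    [0.002,0,-0.383],
    [0.002,0,-0.383],
    [0.002,0,-0.383],
    [0.002,0,-0.383],
    [0.002,0,-0.383],
    [0.002,0,-0.383]
  ],
  "hand": 0.7
}}

```text
t: 13.1
tool_pos: [0.4807, -0.0006, 0.1578]
tcp_rot: [[0.848, 0.53, -0.001], [0.53, -0.848, 0.001], [-0.001, -0.001, -1.0]]
contact_force: [-0.5, -0.0, -0.1]
gripper_width: 0.0745
grip_force: 0.0
```

```bash
python3 - <<'E'
from h import *
d=snap('wrist','w6')
go((.505,.026,.15,32))
f=d['frame']; u,v=proj(d,[.52,.035,.028])[0].astype(int); U,V=proj(d,[.68,.025,.09])[0].astype(int); print(u,v,U,V)
im=np.zeros((600,800,3),np.uint8)
x0,y0=max(u-65,0),max(v-60,0); a=f[y0:y0+120,x0:x0+130]; a=cv2.resize(a,None,fx=3,fy=3,interpolation=cv2.INTER_CUBIC); im[:a.shape[0],:a.shape[1]]=a
X0,Y0=max(U-65,0),max(V-60,0); b=f[Y0:Y0+120,X0:X0+130]; b=cv2.resize(b,None,fx=3,fy=3,interpolation=cv2.INTER_CUBIC); im[:b.shape[0],400:400+b.shape[1]]=b
g=cv2.resize(f,(384,240)); im[360:,:384]=g
print(x0,y0,X0,Y0)
cv2.imwrite('pics/crop6.png',np.clip(im*1.3,0,255).astype(np.uint8))
E
```

```text
t 13.15 p [ 0.4807 -0.0011  0.1579] yaw 31.95 j6 56.444921896299675 w 0.07486289736401686
[0.035, -0.0101, 0.0079] [-0.0011, 0.0005, -0.0008]
309 138 447 -55
244 78 382 0
```

View pics/crop6.png

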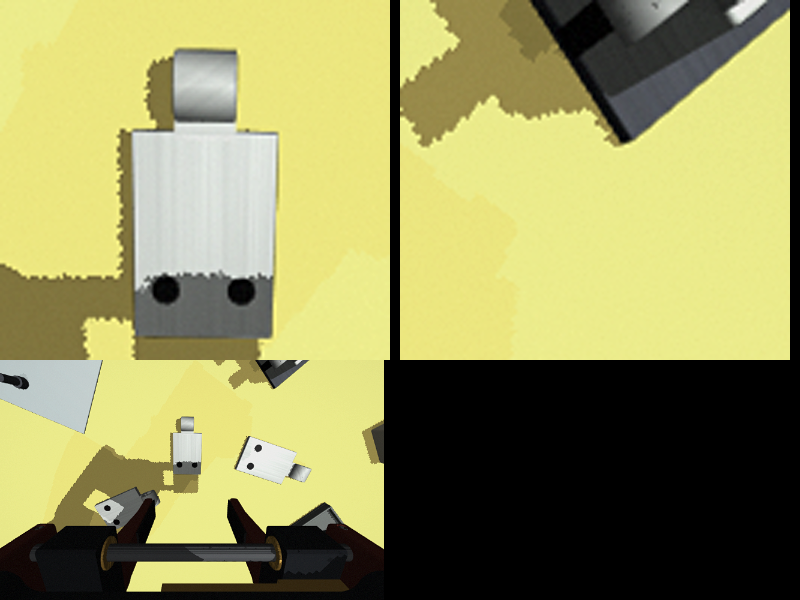

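The leaf is nearly aligned with the tool. In the crop its plate corners are at (132,131), (278,131), (272,338) and (134,338), with the knuckle at (206,86).

```bash
python3 - <<'E'
from h import *
np.set_printoptions(precision=4,suppress=True)
d=load('w6'); T=load('top0'); e=load('w5')
r=lambda q:(np.array(q)+.5)/3-.5+[244,78]
C=np.array([onz(d,r(q),.028) for q in [(132,131),(278,131),(272,338),(134,338)]])
print(C, C.mean(0)); ax=(C[0]+C[1]-C[2]-C[3])/2; print(np.linalg.norm(ax),np.degrees(np.arctan2(ax[1],ax[0])),np.linalg.norm(C[0]-C[1]),np.linalg.norm(C[2]-C[3]))
ay=(C[0]+C[3]-C[1]-C[2])/2;print('y dir yaw',np.degrees(np.arctan2(-ay[0],ay[1])))
for q,p in [((272,338),(91,132)),((134,338),(53,151))]: print(tri([(d,r(q)),(e,p)]))
kn=onz(d,r((206,86)),.042);print(kn)
c=C.mean(0);a=np.radians(32.2); g=c[:2]+.006*np.array([np.cos(a),np.sin(a)])
go((*g,.12,32.2),(*g,.006,32.2))
E
```

```text
[[ 0.5226  0.0612  0.028 ]
 [ 0.5478  0.0209  0.028 ]
 [ 0.488  -0.0155  0.028 ]
 [ 0.4624  0.0254  0.028 ]] [0.5052 0.023  0.028 ]
0.07001279012545522 31.089222846555245 0.04753535287539857 0.048254311355408724
y dir yaw 32.046341785751004
(array([ 0.4884, -0.0167,  0.0217]), [array([ 0.8, -1.4]), array([-0.2,  1.6])])
(array([0.4614, 0.025 , 0.0221]), [array([ 0.3, -0.6]), array([-0.1,  0.6])])
[0.5473 0.0478 0.042 ]
t 13.15 p [ 0.4807 -0.0011  0.1579] yaw 31.95 j6 56.444921896299675 w 0.07486289736401686
[0.0396, -0.0074, 0.0379] [-0.0011, 0.0005, -0.0043]
[0.0396, -0.0073, 0.1519] [-0.0011, 0.0005, -0.0043]
```

Leaf size confirmed at 70 × 48 mm, centre (0.505, 0.023), yaw about 31.6°.

Emit:
{"method": "servo_tool", "body": {
  "slide": [
    [0.04,-0.007,0.03],
    [0.04,-0.007,0.07],
    [0.04,-0.007,0.1],
    [0.04,-0.007,0.125],
    [0.04,-0.007,0.145],
    [0.04,-0.007,0.152],
    [0.04,-0.007,0.152],
    [0.04,-0.007,0.152]
  ],
  "rot": [
    [-0.001,0,0.005],
    [-0.001,0,0.005],
    [-0.001,0,0.005],
    [-0.001,0,0.005],
    [-0.001,0,0.005],
    [-0.001,0,0.005],
    [-0.001,0,0.005],
    [-0.001,0,0.005]
  ]
}}

```text
t: 13.95
tool_pos: [0.5111, 0.0262, 0.007]
tcp_rot: [[0.852, 0.524, 0.001], [0.524, -0.852, 0.0], [0.001, 0.0, -1.0]]
contact_force: [0.3, -0.1, -0.4]
gripper_width: 0.0741
grip_force: 0.0
```

Emit:
{"method": "servo_tool", "body": {
  "slide": [
    [0,0,0],
    [0,0,0],
    [0,0,0],
    [0,0,0],
    [0,0,0],
    [0,0,0]
  ],
  "rot": [
    [0,0,0],
    [0,0,0],
    [0,0,0],
    [0,0,0],
    [0,0,0],
    [0,0,0]
  ],
  "hand": -1,
  "newtons": 45
}}

```text
t: 14.55
tool_pos: [0.5108, 0.027, 0.007]
tcp_rot: [[0.851, 0.525, 0.001], [0.525, -0.851, 0.0], [0.001, 0.0, -1.0]]
contact_force: [-1.0, 0.1, 6.6]
gripper_width: 0.0475
grip_force: 45.0
```

Emit:
{"method": "servo_tool", "body": {
  "slide": [
    [0,0,-0.03],
    [0,0,-0.07],
    [0,0,-0.11],
    [0,0,-0.14],
    [0,0,-0.143],
    [0,0,-0.143]
  ],
  "rot": [
    [0,0,0],
    [0,0,0],
    [0,0,0],
    [0,0,0],
    [0,0,0],
    [0,0,0]
  ]
}}

```text
t: 15.15
tool_pos: [0.5104, 0.0269, 0.1496]
tcp_rot: [[0.851, 0.525, 0.001], [0.525, -0.851, 0.0], [0.001, 0.001, -1.0]]
contact_force: [-0.2, 0.1, -3.3]
gripper_width: 0.0473
grip_force: 45.0
```

```bash
python3 -c "
from h import *
go((.576,.054,.15,-18.4))"
```

```text
t 15.15 p [0.5104 0.0269 0.1496] yaw 31.67 j6 60.009443402966156 w 0.04727273883237247
[0.07, 0.0114, -0.0004] [0.0, -0.0011, 0.874]
```

Emit:
{"method": "servo_tool", "body": {
  "slide": [
    [0.07,0.011,0],
    [0.07,0.011,0],
    [0.07,0.011,0],
    [0.07,0.011,0],
    [0.07,0.011,0],
    [0.07,0.011,0],
    [0.07,0.011,0],
    [0.07,0.011,0]
  ],
  "rot": [
    [0,0,0.15],
    [0,0,0.3],
    [0,0,0.45],
    [0,0,0.6],
    [0,0,0.75],
    [0,0,0.874],
    [0,0,0.874],
    [0,0,0.874]
  ]
}}

```text
t: 15.95
tool_pos: [0.5747, 0.0542, 0.1476]
tcp_rot: [[0.95, -0.312, -0.003], [-0.312, -0.95, -0.0], [-0.003, 0.001, -1.0]]
contact_force: [0.6, -0.6, -1.6]
gripper_width: 0.0474
grip_force: 45.0
```

```bash
python3 - <<'E'
from h import *
d=snap('wrist','w7')
go((.633,.035,.15,-18.4))
u,v=proj(d,[.68,.02,.09])[0].astype(int);print(u,v)
x0,y0=u-80,max(v-90,0); f=d['frame'][y0:y0+150,x0:x0+200]; print(x0,y0)
cv2.imwrite('pics/crop7.png',np.clip(cv2.resize(f,None,fx=4,fy=4,interpolation=cv2.INTER_CUBIC).astype(float)*1.2,0,255).astype(np.uint8))
E
```

```text
t 16.0 p [0.575  0.0543 0.148 ] yaw -18.23 j6 112.43650482341238 w 0.04715118344997191
[0.0611, 0.0002, -0.0021] [0.0008, 0.0022, 0.003]
316 63
236 0
```

View pics/crop7.png

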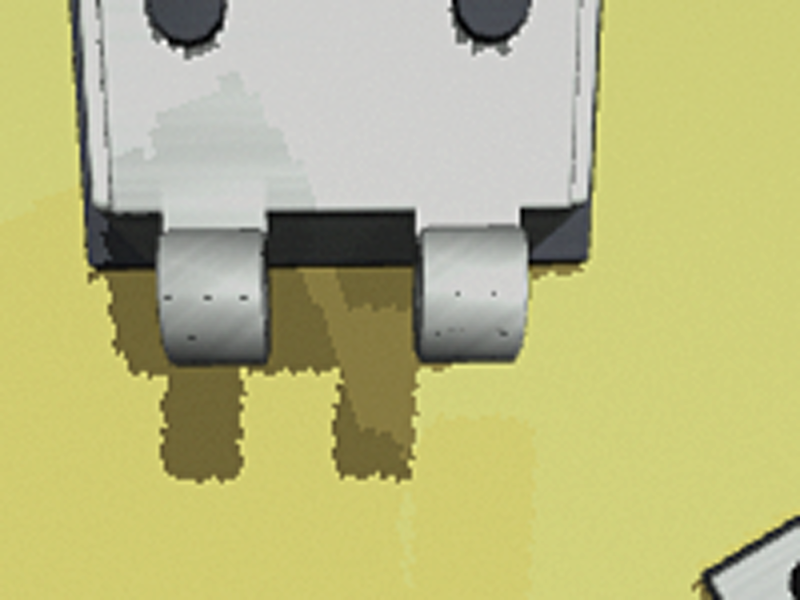

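The jamb is clear here. In 4× pixels, the knuckle tubes span rows 227–363, with inner edges at columns 267 and 417 and outer edges at 160 and 527.

```bash
cat >> h.py <<'E'
def axispt(d,uv1,uv2,r=.011):
    # bisector of the two tangent rays of a horizontal tube -> point on its axis
    c,a=ray(d,uv1);_,b=ray(d,uv2); h=np.arccos(a@b)/2; v=(a+b)/np.linalg.norm(a+b); return c+v*r/np.sin(h), c, v
E
python3 - <<'E'
from h import *
np.set_printoptions(precision=4,suppress=True)
d=load('w7'); r=lambda x,y:(np.array([x,y])+.5)/4-.5+[236,0]
P=[]
for x,a,b in [(213,228,364),(472,227,362)]:
    p,c,v=axispt(d,r(x,a),r(x,b)); q=c+v*(.091-c[2])/v[2]; print('axis',p,'at .091',q); P.append(q)
i=[onz(d,r(x,296),.091) for x in (267,417,160,527)]; print(i, np.linalg.norm(i[0]-i[1]),np.linalg.norm(i[2]-i[3]))
mid=(i[0]+i[1]+i[2]+i[3])/4; yd=P[0]-P[1]; th=np.arctan2(-yd[0],yd[1])
e=[onz(d,r(*q),.088) for q in [(110,212),(572,207)]]; ed=e[0]-e[1]
print('yaw axis',np.degrees(th),'edge',np.degrees(np.arctan2(-ed[0],ed[1])),np.linalg.norm(ed))
w=np.array([-np.sin(th),np.cos(th),0]); B=(P[0]+P[1])/2; B=B+w*((mid-B)@w); print('bore',B,'mid',mid)
em=(e[0]+e[1])/2; print('from edge', em-.014*np.array([np.cos(th),np.sin(th),0]))
E
```

```text
axis [0.6796 0.0404 0.0888] at .091 [0.6793 0.0403 0.091 ]
axis [ 0.6657 -0.0033  0.0871] at .091 [ 0.6654 -0.0027  0.091 ]
[array([0.6766, 0.0313, 0.091 ]), array([0.6684, 0.0064, 0.091 ]), array([0.6824, 0.049 , 0.091 ]), array([ 0.6624, -0.0118,  0.091 ])] 0.026168606085291892 0.06402621946529086
yaw axis -17.871083121522208 edge -17.6130264785314 0.08005143102952804
bore [0.6723 0.0187 0.091 ] mid [0.6725 0.0187 0.091 ]
from edge [0.6727 0.0189 0.088 ]
```

```bash
python3 - <<'E'
import cv2,numpy as np
f=cv2.imread('pics/w7.png'); cv2.imwrite('pics/crop8.png',np.clip(cv2.resize(f[130:280,240:400],None,fx=4,fy=4,interpolation=cv2.INTER_CUBIC).astype(float)*1.2,0,255).astype(np.uint8))
E
```

```text
(no output)
```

View pics/crop8.png

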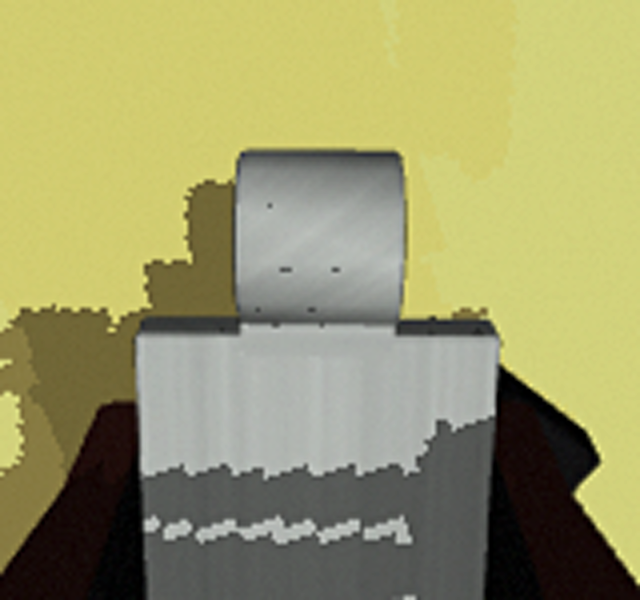

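The held leaf is square to the tool. Its plate's front edge runs (138,335) to (497,335), and the knuckle spans columns 237–405 with its far tangent at row 150.

```bash
python3 - <<'E'
from h import *
from scipy.optimize import brentq
np.set_printoptions(precision=4,suppress=True)
d=load('w7'); r=lambda x,y:(np.array([x,y])+.5)/4-.5+[240,130]
R=Ro.from_euler('z',-18.23,degrees=True).as_matrix()@np.diag([1,-1,-1]); p=np.array([.575,.0543,.148])
tool=lambda X:R.T@(X-p)
for zt in (.169,.171,.167): 
    a,b=[tool(onz(d,r(*q),zt)) for q in [(138,335),(497,335)]]; print(zt,a,b,'w',np.linalg.norm(a-b),'bore x from edge',(a[0]+b[0])/2+.014)
c,v=ray(d,r(321,150))
for zb in (.172,.170,.174):
    # signed distance in the tool xz plane
    c2=R.T@(c-p); v2=R.T@v; n=np.array([c2[0],c2[2]]); w=np.array([v2[0],v2[2]]); w/=np.linalg.norm(w)
    f=lambda x:(lambda e:abs(e[0]*w[1]-e[1]*w[0])-.011)(np.array([x,p[2]-zb])-n)
    xr=onz(d,r(321,150),zb); x0=tool(xr)[0]; print(zb,'bore x',brentq(f,x0-.03,x0),'y',tool(onz(d,r(321,200),zb))[1])
j=sense(); print(j['tool_pos'])
E
```

```text
0.169 [ 0.0288 -0.0218 -0.021 ] [ 0.0288  0.0247 -0.021 ] w 0.046488129241897665 bore x from edge 0.04280722314928961
0.171 [ 0.0296 -0.0214 -0.023 ] [ 0.0295  0.0244 -0.023 ] w 0.045826421270570177 bore x from edge 0.04355134697852106
0.167 [ 0.0281 -0.0221 -0.019 ] [ 0.0281  0.0251 -0.019 ] w 0.04714983721322515 bore x from edge 0.042063099320058146
0.172 bore x 0.042474297700985465 y 0.0018563144452405228
0.17 bore x 0.04207585263666363 y 0.0018716793447077565
0.174 bore x 0.04287274276530731 y 0.0018409495457732562
[0.575  0.0543 0.148 ]
```

```bash
python3 -c "
from h import *
go((.5942,.0455,.067,-17.8),(.6323,.0333,.067,-17.8))"
```

```text
t 16.0 p [0.575  0.0543 0.148 ] yaw -18.23 j6 112.43650482341238 w 0.04715118344997191
[0.0212, 0.0023, 0.081] [0.0008, 0.0022, -0.0075]
[0.0612, 0.0019, 0.0809] [0.0008, 0.0022, -0.0075]
```

Emit:
{"method": "servo_tool", "body": {
  "slide": [
    [0.021,0.002,0.02],
    [0.021,0.002,0.045],
    [0.021,0.002,0.065],
    [0.021,0.002,0.08],
    [0.021,0.002,0.081],
    [0.021,0.002,0.081],
    [0.021,0.002,0.081],
    [0.021,0.002,0.081]
  ],
  "rot": [
    [0,0,-0.007],
    [0,0,-0.007],
    [0,0,-0.007],
    [0,0,-0.007],
    [0,0,-0.007],
    [0,0,-0.007],
    [0,0,-0.007],
    [0,0,-0.007]
  ]
}}

```text
t: 16.8
tool_pos: [0.5959, 0.0459, 0.0696]
tcp_rot: [[0.951, -0.309, 0.002], [-0.309, -0.951, 0.0], [0.002, -0.001, -1.0]]
contact_force: [-0.9, -0.4, -1.5]
gripper_width: 0.0478
grip_force: 45.0
```

```bash
python3 - <<'E'
from h import *
d=snap('wrist','w8')
go((.6323,.0333,.067,-17.8))
print(proj(d,[.6723,.0187,.091]))
f=d['frame'][20:220,210:430]; cv2.imwrite('pics/crop9.png',np.clip(cv2.resize(f,None,fx=3,fy=3,interpolation=cv2.INTER_CUBIC).astype(float)*1.2,0,255).astype(np.uint8))
E
```

```text
t 16.85 p [0.5958 0.0458 0.0695] yaw -17.99 j6 111.24702495863993 w 0.047456618906666234
[0.0386, 0.0006, 0.0026] [-0.0007, -0.0017, -0.0033]
[[321.00134865 107.9712593 ]]
```

View pics/crop9.png

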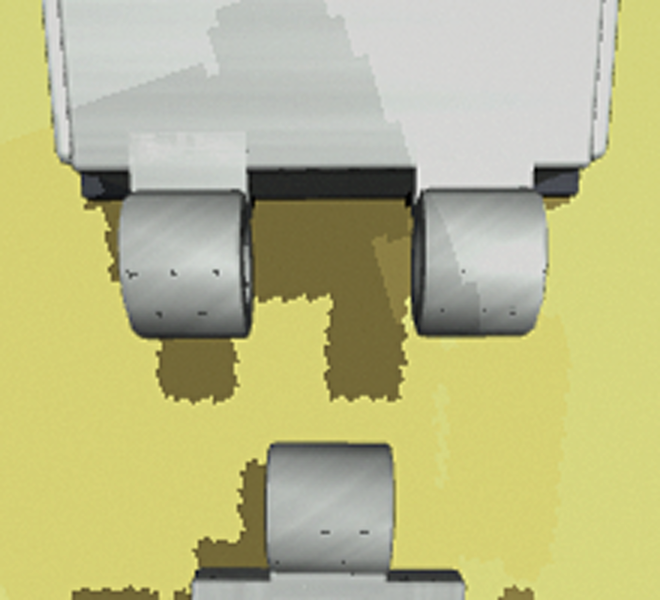

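Both hinges are in the same view now. The fixed tubes span rows 190–337 with outer edges at 121 and 547. The leaf knuckle is at columns 267–394, with its far tangent at row 443.

```bash
python3 - <<'E'
from h import *
from scipy.optimize import brentq
np.set_printoptions(precision=4,suppress=True)
d=load('w8'); r=lambda x,y:(np.array([x,y])+.5)/3-.5+[210,20]
M=d['mount']; K={'mtx':d['mtx'],'R':M[:3,:3].T,'t':-M[:3,:3].T@M[:3,3],}   # tool-frame camera
for x,a,b in [(185,191,338),(480,190,336)]: print('fixed axis (tool frame)',axispt(K,r(x,a),r(x,b))[0])
for zt in (-.0215,-.024): print('mid y',[onz(K,r(x,262),zt-.009)[1] for x in (121,547)],[onz(K,r(x,200),zt-.005)[1] for x in (246,418)])
c,v=ray(K,r(330,443)); w=np.array([v[0],v[2]]);w/=np.linalg.norm(w)
for zb in (-.024,-.0215):
    f=lambda x:abs((x-c[0])*w[1]-(zb-c[2])*w[0])-.011
    x0=onz(K,r(330,443),zb)[0]; print('leaf x',zb,brentq(f,x0-.03,x0),[onz(K,r(x,480),zb-.009)[1] for x in (267,394)])
E
```

```text
fixed axis (tool frame) [ 0.0809 -0.0212 -0.0195]
fixed axis (tool frame) [ 0.0812  0.0254 -0.0185]
mid y [np.float64(-0.028695363328881937), np.float64(0.032988176500634875)] [np.float64(-0.010715215675122469), np.float64(0.014437226558405132)]
mid y [np.float64(-0.028134235019006353), np.float64(0.03237820223571265)] [np.float64(-0.010501931246790613), np.float64(0.01418705379091754)]
leaf x -0.024 0.04245281276178739 [np.float64(-0.008040763133124327), np.float64(0.011381290784913426)]
leaf x -0.0215 0.04196036591541455 [np.float64(-0.008213020696261833), np.float64(0.01158490995692597)]
```

Emit:
{"method": "servo_tool", "body": {
  "slide": [
    [0,0,0.0025],
    [0.01,0.0005,0.0025],
    [0.018,0.0005,0.0025],
    [0.026,0.0005,0.0025],
    [0.032,0.0005,0.0025],
    [0.036,0.0005,0.0025],
    [0.0385,0.0005,0.0025],
    [0.0385,0.0005,0.0025]
  ],
  "rot": [
    [0,0,-0.003],
    [0,0,-0.003],
    [0,0,-0.003],
    [0,0,-0.003],
    [0,0,-0.003],
    [0,0,-0.003],
    [0,0,-0.003],
    [0,0,-0.003]
  ]
}}

```text
t: 17.65
tool_pos: [0.6317, 0.0333, 0.0658]
tcp_rot: [[0.952, -0.306, -0.0], [-0.306, -0.952, 0.0], [-0.0, -0.0, -1.0]]
contact_force: [0.4, -0.5, -2.6]
gripper_width: 0.0473
grip_force: 45.0
```

Emit:
{"method": "servo_tool", "body": {
  "slide": [
    [0,0,0],
    [0,0,0],
    [0,0,0]
  ],
  "rot": [
    [0,0,0],
    [0,0,0],
    [0,0,0]
  ]
}}

```text
t: 17.95
tool_pos: [0.6313, 0.0335, 0.0659]
tcp_rot: [[0.952, -0.306, -0.0], [-0.306, -0.952, 0.0], [-0.0, -0.0, -1.0]]
contact_force: [0.3, -0.1, -1.8]
gripper_width: 0.0481
grip_force: 45.0
```

```bash
python3 - <<'E'
from h import *
d=snap('wrist','w9')
go((.6323,.0333,.067,-17.8))
f=d['frame'][90:240,220:420]; cv2.imwrite('pics/crop10.png',np.clip(cv2.resize(f,None,fx=4,fy=4,interpolation=cv2.INTER_CUBIC).astype(float)*1.2,0,255).astype(np.uint8))
E
```

```text
t 18.0 p [0.6314 0.0335 0.066 ] yaw -17.82 j6 109.77747977626069 w 0.04757849289133161
[0.0009, -0.0001, -0.001] [-0.0, 0.0001, -0.0004]
```

View pics/crop10.png

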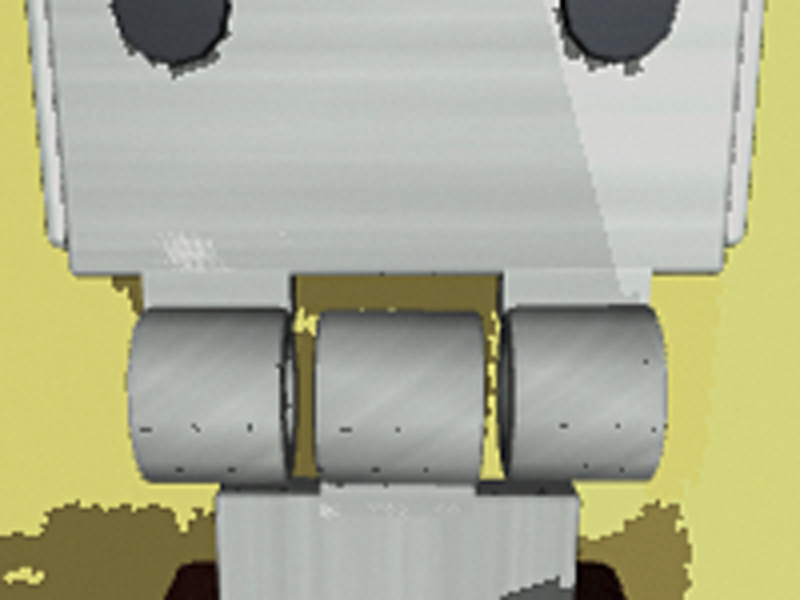

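The loose knuckle sits centrally in the gap: leaf columns 316–484, fixed outer edges 130–666. It is about 1 mm short in x and 1–3 mm low, so I nudge it and check with sub-pixel edges instead of another picture.

Emit:
{"method": "servo_tool", "body": {
  "slide": [
    [0.001,0,-0.001],
    [0.001,0,-0.002],
    [0.001,0,-0.002],
    [0.001,0,-0.002],
    [0.001,0,-0.002]
  ],
  "rot": [
    [0,0,0],
    [0,0,0],
    [0,0,0],
    [0,0,0],
    [0,0,0]
  ]
}}

```text
t: 18.5
tool_pos: [0.6325, 0.0331, 0.068]
tcp_rot: [[0.952, -0.306, 0.0], [-0.306, -0.952, 0.0], [0.0, -0.0, -1.0]]
contact_force: [-0.4, 0.3, -2.1]
gripper_width: 0.048
grip_force: 45.0
```

```bash
python3 - <<'E'
from h import *
go((.6323,.0333,.068,-17.8))
F=[]
for i in range(6): d=snap('wrist','w10'); F.append(d['frame'].astype(float).mean(2))
g=np.mean(F,0)
np.set_printoptions(precision=0,suppress=True,linewidth=250)
for r in (185,190,195): print(r,'L',g[r,248:258],'| L-in..leaf',g[r,288:304],'| leaf..R-in',g[r,338:350],'| R',g[r,382:392])
for nm,c in (('L',268),('leaf',318),('R',368)): print(nm,g[160:176,c-8:c+8].mean(1),g[204:216,c-8:c+8].mean(1))
s=sense();print(np.round(s['contact_force'],1),s['grip_force'])
E
```

```text
t 18.5 p [0.6325 0.0331 0.068 ] yaw -17.83 j6 109.74712171234297 w 0.04797099024959145
[-0.0003, -0.0001, -0.0] [-0.0001, -0.0001, -0.0006]
185 L [149. 148. 148. 147. 114. 138. 141. 145. 146. 149.] | L-in..leaf [147. 143.  96.  57. 140.  94.  35.  78.  77.  74.  55. 148. 146. 149. 150. 151.] | leaf..R-in [143. 141. 135.  42.  77. 117.  35.  73.  52.  48. 137. 145.] | R [146. 147. 141. 124. 150. 148. 148. 148. 148. 147.]
190 L [148. 148. 149. 148. 148. 126. 146. 147. 146. 145.] | L-in..leaf [152. 144.  97.  49. 144.  99.  43.  77.  76.  73.  55. 148. 144. 146. 146. 146.] | leaf..R-in [147. 144. 133.  55. 158. 115.  35.  70.  55.  52. 143. 145.] | R [152. 151. 143. 123. 150. 148. 148. 148. 148. 148.]
195 L [148. 149. 148. 149. 148. 121. 143. 147. 148. 146.] | L-in..leaf [157. 150.  99.  44. 143.  93.  44.  77.  77.  74.  55. 146. 143. 144. 146. 147.] | leaf..R-in [159. 159. 146. 124. 154. 114.  31.  58.  46.  52. 140. 144.] | R [155. 155. 149. 120. 151. 148. 148. 148. 148. 148.]
L [154. 152. 151. 150. 151. 151. 154. 151.  93.  57.  71.  82.  93. 103. 109. 114.] [123. 120. 116. 106.  90.  83.  68.  73. 145. 142. 144. 141.]
leaf [ 69.  75.  76.  76.  76.  76.  75.  61.  60.  72.  82.  93. 103. 110. 113. 117.] [119. 116. 109.  94.  90.  77.  75. 130. 152. 148. 145. 148.]
R [153. 152. 151. 150. 152. 152. 155. 150.  44.  61.  74.  84.  95. 105. 108. 112.] [123. 119. 114. 103.  90.  83.  76. 102. 130. 126. 143. 147.]
[ 0.  0. -1.] 44.97490167617798
```

```bash
python3 -c "
from h import *
print(close_job())"
```

```text
the job is handed in; nothing more can be done
None
```

I handed the job in with two bolts standing in the tray and the gripper alone holding the leaf in the knuckle gap. By my measurements it is within about 0.5 mm of the gap middle in x and along the pin axis and about 1 mm in height; no verdict came back. I viewed 11 pictures, one over the limit of 10.

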